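Park the second press nut in the parts board

TASK

The flask press is apart and its nuts belong in the two round pockets of the white parts board. One nut is already parked: nudge the loose hexagonal nut along the board until it drops flat into the empty pocket. Slide it, do not pick it up, and do not disturb the round sleeve or the parked nut.

Things in the scene. Friction and masses are not known exactly. Their poses are not given: they have to be found in the camera images.
- nut_centre (a point): Loose steel hexagonal nut, to be moved: 30 mm across flats, 35 mm across corners, 16 mm high, open 20 mm bore, about 65 g, lying flat on the top of the board. The point is its centre, half-way up (8 mm above the board); z is its bore axis. It slides without rolling and stops when no longer pushed.
- pocket (a point): The empty round pocket: 56 mm across, 8 mm deep, flat floor, steep wall, in a fixed, flat, rimless white plastic board 300 x 330 x 16 mm lying on the bench (height 0). The point is the centre of its mouth, level with the board's top, 16 mm above the bench; x, y are the board's axes. It is 90 mm from the board's +x edge, 115 mm from its +y edge. A nut seated in it stands 8 mm proud.
- parked_nut_centre (a point): An identical hexagonal nut already lying in the board's other, identical pocket, whose centre is 100 mm from the empty one (towards -y of the board). The point is its centre, half-way up, level with the board's top. To be left alone.
- sleeve_centre (a point): Plain round steel sleeve standing on the board, 28 mm outside diameter, 30 mm tall, 16 mm bore. The point is its centre, half-way up (15 mm above the board). A bystander to be left alone.
Things that resemble listed ones, but are neither listed nor needed, are in the scene too. What is shaped like the part that bears nut_centre but blue or red is not meant.

How it is judged:
At the end, for the whole second after the job is handed in: The loose hexagonal nut lies flat (within 10 degrees) on the floor of the empty pocket, its centre within 17 mm of the pocket's centre and no more than 3 mm above the level of the board's top, at rest and released; the sleeve and the parked nut are where they were (horizontal distance between nut_centre and pocket below 0.017 m and z of nut_centre in the frame of pocket below 0.003 m and angle between the z axis of nut_centre and the z axis of pocket, either way round below 0.175 rad and linear speed of nut below 0.01 m/s); the robot touches nothing.
It fails at once if the loose nut is picked up (its centre rises more than 20 mm above the board's top; it slides at 8 mm) (z of nut_centre in the frame of pocket above 0.02 m).
It fails at once if the sleeve is moved by more than 15 mm (distance of sleeve_centre from where it was at the start of the episode above 0.015 m).
It fails at once if the parked nut is moved by more than 12 mm (distance of parked_nut_centre from where it was at the start of the episode above 0.012 m).
It also fails if it takes over 29 s, if anything falls off the work surface, if the arm or the gripper's body presses on something with over 40 N, if the wrist force passes 120 N, or if a joint passes its speed limit or range.

ROBOT

A 6-joint arm with a two-finger parallel gripper is mounted at the origin on the work surface. World frame = base frame: x ahead of the robot, y to its left, z up, the work surface at z = 0. Lengths are in m, angles in rad, forces in N, time in s.
With the tool pointing down it reaches from about 0.15 to 0.775 m from the base axis. Payload 6.1 kg.
Tool frame: the origin (TCP) lies midway between the tips of the shut fingers; the grasp point (between the pads) lies robot.pinch_z behind it (robot.pinch_z is the distance from the TCP to the grasp point, in m); z points along the fingers, y is the direction in which the jaws open and shut (so a half turn about z gives the same grasp; the last joint's range is limited). The gripper opens to 85 mm and grips with 20 to 120 N. Pads are 22 mm wide; open, the fingers measure 114 mm over their backs; the gripper's body (76 mm by 85 mm) begins 54 mm behind the grasp point. The pads swing forward as they close: fully open they stand 13 mm farther back than shut.
Start: joints at [1.322, 0.126, -0.04, 1.405, 0, 1.571], TCP at [0.129, 0.509, 0.231] pointing down, gripper open.
Joint ranges: [-2.72, 2.72], [-0.95, 1.95], [-1.27, 1.35], [-1.78, 2.02], [-1.46, 1.47], [-3.14, 3.14]. Speed limits (rad/s): [2.39, 2.39, 3.01, 3.14, 3.14, 3.14].

INTERFACE

Orientations are given as a unit quaternion [w, x, y, z].
In Python, from plant import robot, optics gives the robot as it stands. The module is installed in compiled form; this text tells all that it offers.
- The arm moves only by the shell command python3 -m inch 'ROWS' [OPENING] [FORCE]. ROWS is JSON, one flat list of numbers, 4 for each row, row after row: the shift along the tool's x, y, z in mm, then the turn about the tool's z in rad. A call has 1 to 8 rows; each row shifts and turns the commanded pose from where the row before left it, along the tool's axes as they then stand; what a row does not reach is not made up. A row lasts 1/8 s, in which the tool goes at most 62.5 mm and 10.7 degrees, less where a joint would pass 70% of its speed; a pose out of reach is approached as far as the arm can. A call is refused whole if a number of a shift passes 62.5 or a number of a turn 0.188, either way. A call with a gripper value outside its range is refused whole. OPENING is the finger opening in mm, from 0 to 85.4, set as the call begins (- or left out, the last holds). The fingers move at their own pace and stop on an object; FORCE is the grip in N (left out, the last holds). Time passes only in rows, so rows that do not move let the fingers close. It gives the time, the measured TCP pose, the force and the opening at its end, in the units of the state.
- robot.read_state(): the state, without advancing time (a new reading comes with each control period).
- optics.grab_frame(name): name is "scene" or "top"; returns (picture, depth): 420x560x3 uint8, red, green, blue; 420x560 float32, m along the optical axis (not along the pixel's ray), 0 where there is no reading.
- optics.camera_info(name): a dict with "vertical_fov" (degrees; the focal length in pixels is half the picture's height over the tangent of half this angle, whatever the lens; pixels are square), "cx", "cy" (the principal point, pixels), "R" (3x3) and "t" (3): a world point X has camera coordinates R X + t. Camera axes: x right, y down, z forward; pixel columns grow to the right and rows downward; lengths in m; the calibration is good to about 2 mm. A picture is of the moment at which its call begins. camera_info takes no time and is no camera call.
- robot.job_done(): hands the job in, once; it reports no verdict.
Trained networks look in the newest picture that a camera, given by its name, has taken for a name from the list of things; names that differ only in an ending like _2 or _b are one class to them, and where a whole thing is asked for, a point or a joint stands for the part that bears it (a point fixed in the world has none). Each returns a list of dicts, best first, with "confidence" (0 to 1); they miss things now and then, are a little off and sometimes report something else, mostly with a low value. They report only what shows in the picture. A call takes as long as a camera call. They do not tell look-alikes from the thing itself.
- optics.search_frame(camera, name): "position" ([x, y, z] in m, in the coordinates of the camera as it stood for that picture, good to about 4 mm: the middle of the surface that is visible of it).
- optics.masks_of(camera, name): "pixels" (420x560 bool, what is visible of it).
The state is a dict: "time_s": time; "joints": joint angles; "qvel": joint speeds; "tau": joint torques, N m; "position": TCP position; "orientation": TCP orientation; "ft_force": force on the tool from outside, world axes, zero at the start; "torque": the same for the moment, N m; "opening": finger opening in m.
Only numpy, scipy, OpenCV 4.12 (cv2) and the standard library are available. Lean on these libraries where they do the work, as an engineer would, in place of code of your own. Each camera call takes 0.05 s, during which the arm holds its last target.

## Working session

There is one attempt and no reset: what is moved stays moved. The work goes in short steps, Python scripts to look and compute and a shell command to move; the robot and the scene stay as the last step left them, time stands still between calls to the robot, and variables do not carry over. Pictures are saved under pics/ and viewed, and the job is handed in when it is done.

```bash
mkdir -p pics; cat > h.py <<'E'
import numpy as np, cv2
from plant import robot, optics
def cam(n):
    i=optics.camera_info(n); f=210/np.tan(np.radians(i["vertical_fov"])/2)
    return f,i["cx"],i["cy"],np.array(i["R"]),np.array(i["t"])
def toworld(n,p):
    f,cx,cy,R,t=cam(n); return R.T@(np.array(p)-t)
def px(n,u,v,d):
    f,cx,cy,R,t=cam(n); return R.T@(np.array([(u-cx)/f*d,(v-cy)/f*d,d])-t)
def onplane(n,u,v,z):
    f,cx,cy,R,t=cam(n); C=-R.T@t; r=R.T@np.array([(u-cx)/f,(v-cy)/f,1]); return C+r*(z-C[2])/r[2]
def proj(n,X):
    f,cx,cy,R,t=cam(n); p=R@np.array(X)+t; return p[0]/p[2]*f+cx,p[1]/p[2]*f+cy
E
python3 - <<'E'
from h import *
for n in ("scene","top"):
    im,d=optics.grab_frame(n); cv2.imwrite(f"pics/{n}0.png",im[:,:,::-1]); np.save(f"{n}0.npy",d)
    print(n,optics.camera_info(n))
    for k in ("nut_centre","pocket","parked_nut_centre","sleeve_centre"):
        for r in optics.search_frame(n,k): 
            w=toworld(n,r["position"]); print(k,round(r["confidence"],2),w.round(4),np.round(proj(n,w),0))
s=robot.read_state();print(s["time_s"],s["position"],s["orientation"],s["ft_force"],s["opening"],robot.pinch_z)
E
```

```text
scene {'vertical_fov': 48.77111199454029, 'cx': 275.6871134680977, 'cy': 210.2079341421779, 'R': array([[-0.7940247 ,  0.60746794,  0.0225272 ],
       [ 0.36638482,  0.5078167 , -0.77966939],
       [-0.48506385, -0.61082313, -0.62578604]]), 't': array([ 0.32095654, -0.15851106,  0.99620467])}
nut_centre 0.96 [0.4384 0.0675 0.0248] [285. 221.]
nut_centre 0.79 [0.5093 0.2387 0.0148] [324. 318.]
nut_centre 0.69 [0.3973 0.2406 0.0131] [384. 281.]
pocket 0.56 [0.5778 0.0325 0.0198] [196. 247.]
parked_nut_centre 0.91 [ 0.6149 -0.0361  0.0216] [152. 231.]
parked_nut_centre 0.41 [ 0.5023 -0.0678  0.0426] [204. 185.]
sleeve_centre 0.73 [ 0.5021 -0.066   0.0428] [205. 185.]
top {'vertical_fov': 55.378012430315856, 'cx': 286.12217122568165, 'cy': 203.65005705871866, 'R': array([[-0.01430626, -0.99925291, -0.03590193],
       [-0.99858578,  0.01611695, -0.05066245],
       [ 0.05120323,  0.03512637, -0.99807032]]), 't': array([0.08163614, 0.48136249, 0.77743462])}
nut_centre 0.73 [0.2897 0.1905 0.0189] [228. 303.]
nut_centre 0.48 [0.3968 0.2325 0.0127] [207. 248.]
nut_centre 0.44 [0.5085 0.2406 0.0164] [202. 192.]
pocket 0.98 [ 0.5469 -0.0084  0.0156] [327. 170.]
parked_nut_centre 0.62 [ 0.615  -0.0444  0.0242] [346. 135.]
sleeve_centre 0.66 [ 0.495  -0.0821  0.0442] [368. 195.]
0.5 [0.12928358 0.5088034  0.23126361] [-4.00398549e-06  1.24093960e-01  9.92270472e-01 -2.00822803e-05] [ 0.16225862  0.16233474 -0.35198897] 0.08526597045651879 0.0187
```

View pics/scene0.png

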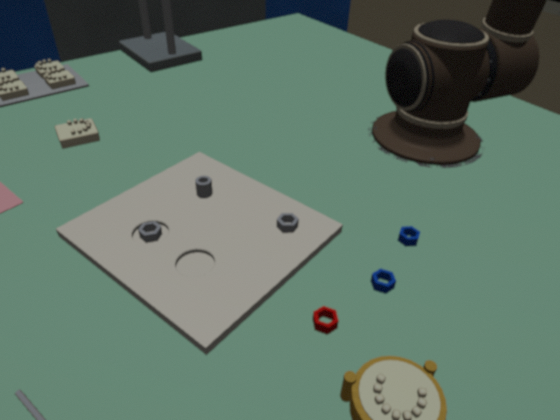

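View pics/top0.png

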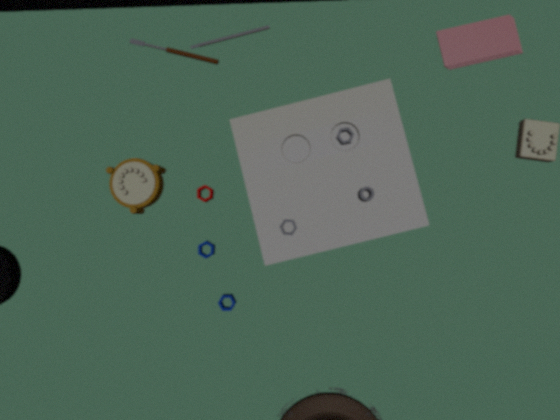

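The scene view shows the loose nut at about (287,221), the empty pocket at (196,262), the parked nut at (150,231) and the sleeve at (204,186). In the top view they are at (288,227), (296,149), (345,136) and (366,194). The blue and red rings are decoys. Next I'll refine these positions from both views.

```bash
python3 - <<'E'
from h import *
def tri(a,b):
    A=[];y=[]
    for n,(u,v) in (("scene",a),("top",b)):
        f,cx,cy,R,t=cam(n); C=-R.T@t; r=R.T@np.array([(u-cx)/f,(v-cy)/f,1]); r/=np.linalg.norm(r)
        P=np.eye(3)-np.outer(r,r);A.append(P);y.append(P@C)
    return np.linalg.lstsq(np.vstack(A),np.hstack(y),rcond=None)[0]
for k,a,b in (("nut",(288,220),(288,227)),("parked",(150,230),(345,136)),("pocket",(196,262),(296,149)),("sleeve",(204,181),(366,194))):
    print(k,"tri",tri(a,b).round(4),"planes",onplane("scene",*a,.032 if k=='nut' else .016).round(4),onplane("top",*b,.032 if k=='nut' else .016).round(4))
# depth
for n,pts in (("top",[(288,220),(296,149),(345,145),(310,190),(200,220)]),("scene",[(200,220),(196,262)])):
    d=np.load(n+"0.npy")
    for u,v in pts: print(n,u,v,px(n,u,v,np.median(d[v-2:v+3,u-2:u+3])).round(4))
for n in("top","scene"):
    im=cv2.imread(f"pics/{n}0.png"); hs=im.astype(int).sum(2)
    m=((im.max(2).astype(int)-im.min(2)<40)&(hs>200)).astype(np.uint8)
    cs,_=cv2.findContours(m,0,2); 
    c=max(cs,key=cv2.contourArea); q=cv2.approxPolyDP(cv2.convexHull(c),10,True)[:,0]
    w=np.array([onplane(n,*p,.016) for p in q]); print(n,q.tolist(),w.round(4).tolist(),np.linalg.norm(w-np.roll(w,1,0),axis=1).round(3))
im=cv2.imread("pics/top0.png")[70:280,220:440]; im=np.clip(im.astype(float)*1.5,0,255).astype(np.uint8)
cv2.imwrite("pics/top0c.png",cv2.resize(im,None,fx=2.8,fy=2.8,interpolation=2))
E
```

```text
nut tri [0.436  0.0712 0.0284] planes [0.4384 0.0749 0.032 ] [0.4365 0.0707 0.032 ]
parked tri [ 0.6145 -0.0442  0.0175] planes [ 0.6142 -0.0461  0.016 ] [ 0.6145 -0.0442  0.016 ]
pocket tri [0.5908 0.0533 0.0132] planes [0.5917 0.0562 0.016 ] [0.5906 0.0531 0.016 ]
sleeve tri [ 0.4969 -0.0784  0.042 ] planes [ 0.4796 -0.1113  0.016 ] [ 0.4988 -0.0826  0.016 ]
top 288 220 [0.45   0.0706 0.0296]
top 296 149 [0.5922 0.0531 0.0078]
top 345 145 [ 0.5981 -0.0447  0.0083]
top 310 190 [0.5086 0.0268 0.0158]
top 200 220 [ 0.453   0.2499 -0.0014]
scene 200 220 [ 0.54   -0.0213  0.0166]
scene 196 262 [0.5888 0.0501 0.0093]
top [[559, 0], [559, 419], [0, 419], [0, 12]] [[0.8761, -0.4704, 0.016], [0.0701, -0.4316, 0.016], [0.0672, 0.6436, 0.016], [0.8901, 0.6625, 0.016]] [1.133 0.807 1.075 0.823]
scene [[559, 114], [559, 419], [0, 419], [1, 68], [299, 13]] [[-0.3123, 0.1289, 0.016], [0.3977, 0.4889, 0.016], [0.8696, 0.1363, 0.016], [0.6451, -0.8493, 0.016], [-0.3125, -0.8026, 0.016]] [0.932 0.796 0.589 1.011 0.959]
```

View pics/top0c.png

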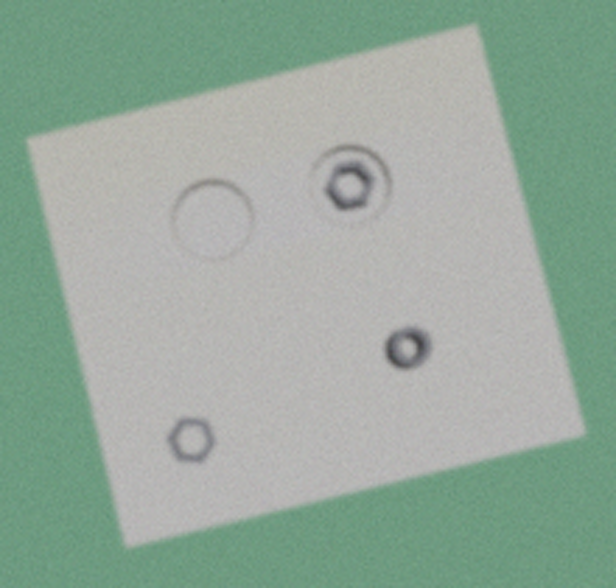

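The two views agree: nut at about (0.437, 0.072), pocket at about (0.591, 0.054) with its floor near 8 mm, and the board top near 16 mm. I'll push with the fingers set 24 mm apart as a fork, with tool −x along the nut-to-pocket line. Before that I turn the tool by −0.13 rad and travel high to a spot behind the nut.

```bash
python3 -m inch '[0,0,0,-0.132, -26,-40,0,0, -30,-40,0,0, -30,-40,0,0, -30,-40,0,0, -30,-40,0,0, -30,-40,0,0, -30,-40,0,0]' 24 40
python3 -m inch '[-30,-40,0,0, -30,-40,0,0, -30,-38,30,0, 0,0,30,0, 0,0,30,0, 0,0,0,0]'
cat > st.py <<'E'
from h import *
s=robot.read_state();w,x,y,z=s["orientation"]
from scipy.spatial.transform import Rotation as Ro
R=Ro.from_quat([x,y,z,w]).as_matrix();p=np.array(s["position"])
print(s["time_s"],p.round(4),"tx",R[:,0].round(3),"ty",R[:,1].round(3),"F",np.round(s["ft_force"],1),s["opening"])
for k,g in (("nut",(.437,.0715,.024)),("pocket",(.591,.054,.016))): print(k,"in tool mm",(1000*R.T@(np.array(g)-p)).round(1))
E
python3 st.py
```

```text
time_s: 1.5
position: [0.3018, 0.2053, 0.2316]
orientation: [0.0, 0.058, 0.998, 0.0]
ft_force: [1.3, 0.3, 0.1]
opening: 0.0242
time_s: 2.25
position: [0.3754, 0.0785, 0.1397]
orientation: [-0.002, 0.059, 0.998, -0.001]
ft_force: [-0.5, 0.3, 1.0]
opening: 0.0237
2.25 [0.3754 0.0785 0.1397] tx [-0.993  0.117  0.004] ty [ 0.117  0.993 -0.001] F [-0.5  0.3  1. ] 0.023733243842067306
nut in tool mm [-62.4   0.4 115.5]
pocket in tool mm [-217.5    1.1  122.9]
```

```bash
python3 -m inch '[0,0,40,0, 0,0,40,0, 0,0,30,0, 0,0,10,0, 0,0,0,0]'
python3 st.py; python3 - <<'E'
from h import *
ims=[]
for n,(r,c) in (("scene",(120,150)),("top",(70,200))):
    im,d=optics.grab_frame(n); ims.append(cv2.resize(np.clip(im[r:r+220,c:c+200,::-1]*1.5,0,255).astype(np.uint8),(400,440)))
cv2.imwrite("pics/a1.png",np.hstack(ims))
E
```

```text
time_s: 2.88
position: [0.3774, 0.0793, 0.0221]
orientation: [0.0, 0.058, 0.998, 0.0]
ft_force: [0.1, -0.4, 0.1]
opening: 0.024
2.875 [0.3774 0.0793 0.0221] tx [-0.993  0.116 -0.   ] ty [0.116 0.993 0.   ] F [ 0.1 -0.4  0.1] 0.024036453646937156
nut in tool mm [-60.1  -0.8  -1.8]
pocket in tool mm [-215.1   -0.3    6.2]
```

View pics/a1.png

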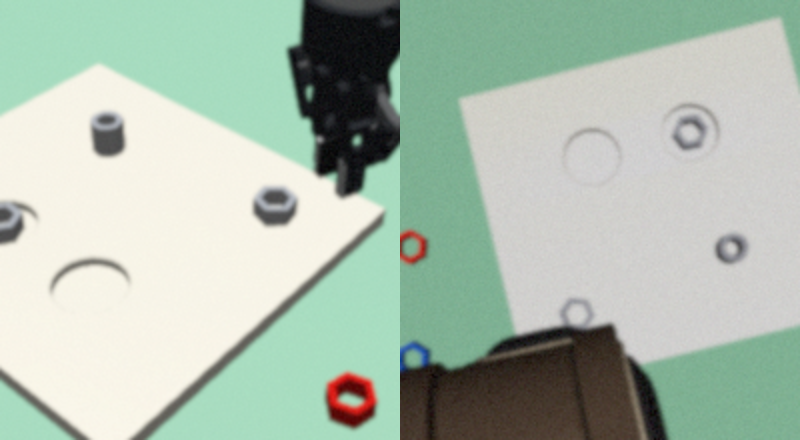

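The fork sits behind the nut (left view: fingers at about (345,180), nut at (275,205)) and the lateral offset is under 1 mm. The tips still need to come down 3 mm, then I push slowly.

```bash
python3 -m inch '[0,0,3,0, -12,0,0,0, -12,0,0,0, -8,0,0,0, -8,0,0,0, -8,0,0,0, -8,0,0,0, 0,0,0,0]'
python3 -m inch '[-8,0,0,0, -8,0,0,0, -8,0,0,0, -8,0,0,0, -8,0,0,0, -8,0,0,0, 0,0,0,0]'
python3 st.py; python3 - <<'E'
from h import *
ims=[]
for n,(r,c) in (("scene",(120,150)),("top",(70,200))):
    im,d=optics.grab_frame(n); ims.append(cv2.resize(np.clip(im[r:r+220,c:c+200,::-1]*1.5,0,255).astype(np.uint8),(400,440)))
cv2.imwrite("pics/a2.png",np.hstack(ims))
E
```

```text
time_s: 3.98
position: [0.4331, 0.0725, 0.0183]
orientation: [0.0, 0.059, 0.998, 0.0]
ft_force: [0.0, 0.3, 1.1]
opening: 0.0243
time_s: 4.85
position: [0.4809, 0.0669, 0.0183]
orientation: [0.0, 0.058, 0.998, 0.0]
ft_force: [0.9, -1.1, -0.1]
opening: 0.0241
4.85 [0.4809 0.0669 0.0183] tx [-0.993  0.117 -0.   ] ty [0.117 0.993 0.   ] F [ 0.9 -1.1 -0.1] 0.024084747176385198
nut in tool mm [44.1 -0.5 -5.7]
pocket in tool mm [-1.108e+02  1.000e-01  2.400e+00]
```

View pics/a2.png

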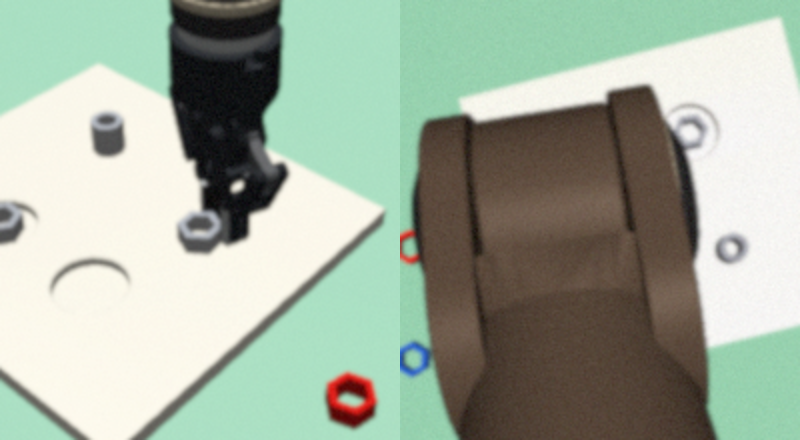

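The nut rides ahead of the fork (left view at (199,226)) and is heading for the pocket. I'll measure its offset from the TCP.

```bash
python3 - <<'E'
from h import *
p=np.array(robot.read_state()["position"])
for (u,v) in ((288,220),(150+199/2,120+224/2)): print(onplane("scene",u,v,.032).round(4))
n=onplane("scene",150+199/2,120+224/2,.032)-onplane("scene",288,220,.032)+[.437,.0715,0]; print(n, n[:2]-p[:2])
for r in optics.search_frame("scene","nut_centre")[:2]: print(r["confidence"],toworld("scene",r["position"]))
E
```

```text
[0.4384 0.0749 0.032 ]
[0.5026 0.0629 0.032 ]
[ 5.01274715e-01  5.95310460e-02 -5.55111512e-17] [ 0.02115633 -0.00734341]
0.88 [0.50514684 0.06047467 0.02690516]
0.69 [0.51079114 0.24059725 0.01194656]
```

```bash
python3 -m inch '[-8,0,0,0, -8,0,0,0, -8,0,0,0, -8,0,0,0, -8,0,0,0, -8,0,0,0, -8,0,0,0, -8,0,0,0]'
python3 -m inch '[-5,0,0,0, -5,0,0,0, -5,0,0,0, -5,0,0,0, -4,0,0,0, 0,0,0,0]'
python3 st.py; cat > look.py <<'E'
from h import *
import sys
ims=[]
for n,(r,c) in (("scene",(120,100)),("top",(70,200))):
    im,d=optics.grab_frame(n); ims.append(cv2.resize(np.clip(im[r:r+220,c:c+200,::-1]*1.5,0,255).astype(np.uint8),(400,440)))
    np.save(n+"1.npy",d)
    for r in optics.search_frame(n,"nut_centre")[:4]: 
        w=toworld(n,r["position"]); print(n,round(r["confidence"],2),w.round(4))
cv2.imwrite(sys.argv[1],np.hstack(ims))
E
python3 look.py pics/a3.png
```

```text
time_s: 6.0
position: [0.5443, 0.0594, 0.0183]
orientation: [0.0, 0.058, 0.998, -0.0]
ft_force: [-0.2, 0.9, 1.5]
opening: 0.0239
time_s: 6.75
position: [0.5679, 0.0566, 0.0183]
orientation: [0.0, 0.058, 0.998, 0.0]
ft_force: [-0.2, 0.0, -0.4]
opening: 0.0238
6.75 [0.5679 0.0566 0.0183] tx [-0.993  0.117 -0.   ] ty [0.117 0.993 0.   ] F [-0.2  0.  -0.4] 0.023758994723591824
nut in tool mm [131.8  -0.5  -5.7]
pocket in tool mm [-23.2   0.1   2.3]
scene 0.74 [0.394  0.2395 0.0148]
scene 0.72 [0.2929 0.201  0.0134]
scene 0.72 [0.5085 0.2389 0.0109]
top 0.56 [0.2889 0.1942 0.0127]
top 0.55 [0.5058 0.2357 0.0182]
top 0.52 [0.3978 0.2344 0.0156]
```

View pics/a3.png

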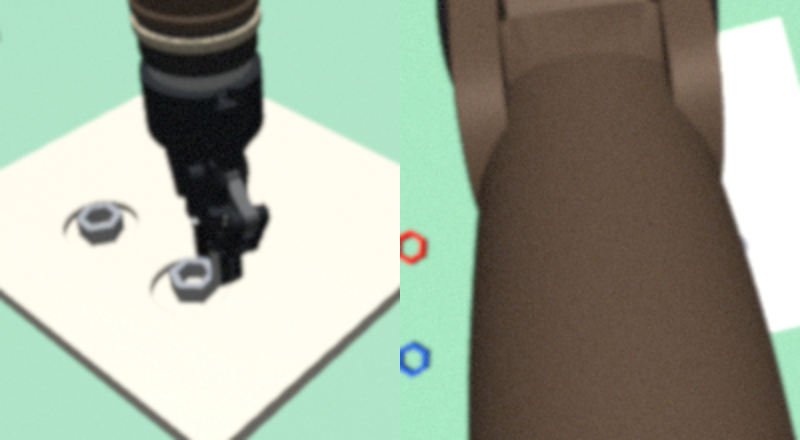

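The nut now looks to be in the pocket (left view at (195,280)). I'll back the fork off, lift it, and move clear of the top camera to check.

```bash
python3 -m inch '[5,0,0,0, 15,0,0,0, 30,0,-20,0, 40,0,-40,0, 50,0,-40,0, 50,40,0,0, 40,50,0,0, 0,0,0,0]'
python3 look.py pics/a4.png
```

```text
time_s: 7.95
position: [0.3495, 0.1728, 0.1175]
orientation: [0.0, 0.055, 0.999, 0.0]
ft_force: [0.7, 0.4, 0.2]
opening: 0.0239
scene 0.8 [0.591  0.052  0.0203]
scene 0.77 [0.2935 0.1999 0.0113]
scene 0.6 [0.5094 0.2395 0.0152]
top 0.61 [0.5057 0.2369 0.0171]
top 0.49 [0.3942 0.2307 0.0169]
```

View pics/a4.png

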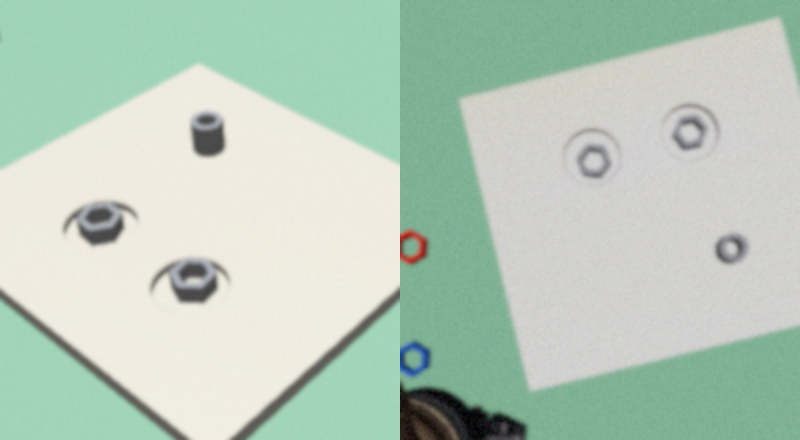

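The top view shows the nut at (593,161) inside the pocket circle centred near (592,157), which is about 4 mm off. The sleeve and the parked nut haven't moved. Next I check that it lies flat, using the depth picture.

```bash
python3 - <<'E'
from h import *
f,cx,cy,R,t=cam("top")
acc=[]
for i in range(4):
    acc.append(optics.grab_frame("top")[1])
d=np.median(acc,0)
def fit(u0,v0,k):
    P=[]
    for v in range(int(v0)-10,int(v0)+11):
        for u in range(int(u0)-10,int(u0)+11):
            if d[v,u]>0: 
                w=px("top",u,v,d[v,u]); 
                if w[2]>.020: P.append(w)
    P=np.array(P);m=P.mean(0)
    A=np.c_[P[:,:2]-m[:2],np.ones(len(P))];c=np.linalg.lstsq(A,P[:,2],rcond=None)[0]
    print(k,len(P),m.round(4),"z range",np.percentile(P[:,2],[5,50,95]).round(4),"tilt deg",np.degrees(np.arctan(np.hypot(*c[:2]))).round(1))
fit(200+193/2,70+161/2,"nut"); fit(345,136,"parked")
for i,q in (("nut",(200+193/2,70+161/2)),("pocket",(296,149))): print(i,onplane("top",*q,.024 if i=="nut" else .016).round(4))
a=np.load("top0.npy")
print("sleeve diff", [px("top",u,v,d[v,u]).round(3)[2]-px("top",u,v,a[v,u])[2] for u,v in((362,190),(370,198))])
s=robot.read_state();print(s["time_s"],s["opening"])
E
```

```text
nut 120 [0.5887 0.0512 0.0233] z range [0.0218 0.0234 0.0246] tilt deg 0.4
parked 124 [ 0.6145 -0.0437  0.0265] z range [0.0219 0.0236 0.0245] tilt deg 60.1
nut [0.5861 0.0521 0.024 ]
pocket [0.5906 0.0531 0.016 ]
sleeve diff [np.float64(-0.00205991508544439), np.float64(-0.002922465702238433)]
8.35 0.023906883521651764
```

```bash
python3 -c "
from plant import robot
print(robot.job_done())"
```

```text
the job is handed in; nothing more can be done
None
```

The loose nut is lying flat in the empty pocket, and I handed the job in at about 8.4 s; no verdict was reported. I slid it there with the fingers held 24 mm apart as a fork, then backed the arm well clear of everything.

- **Nut position:** in the final top view its centre is about 2–5 mm from the pocket's centre (17 mm allowed). Its top stands about 23–24 mm above the bench, as expected for a seated nut, and the tilt fit gives 0.4°.
- **Sleeve and parked nut:** both look unmoved, in the same places in the before and after pictures. The depth at two points on the sleeve changed by 2–3 mm; I put that down to noise and did not check it further.
- **Checks that disagreed:**
  - The tilt fit on the parked nut gave a meaningless 60°. I took it as stray depth pixels, because its median top height (23.6 mm) matches the moved nut's.
  - The network's first top-view report of the pocket was about 75 mm off. I used the position from the pictures instead.

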